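# Unstack the specimen pots into their spill trays

## Task

Take the stack of four specimen pots apart and stand each pot in the empty white spill tray of its own shape and size: square tub in the large square tray, wide jar in the large round one, small square box in the small square one, slim vial in the small round one. Each must stand upright and flat on its tray's floor, the square pots lined up with the sides of their trays. Keep the pots upright, set them down without dropping them, and leave the glass dish and the mounted specimen where they are.

Things in the scene. Friction and masses are not known exactly. Their poses are not given: they have to be found in the camera images.
- square_tub: Closed specimen pot, square, 62 x 62 mm, 50 mm high: translucent body 3 mm narrower than its 12 mm high grey lid with a flat white centre. Bottom of the stack at the start, standing on the bench. Sturdy, 30 to 250 g. Loose, upright; origin at the centre of its underside, z up; x and y are square to its sides
- wide_jar: Closed specimen pot, round, 54 mm diameter, 48 mm high: translucent body 3 mm narrower than its 12 mm high grey lid with a flat white centre. Second from the bottom of the stack, on the square tub. Sturdy, 30 to 250 g. Loose, upright; origin at the centre of its underside, z up; round, its yaw means nothing
- small_box: Closed specimen pot, square, 36 x 36 mm, 46 mm high: translucent body 3 mm narrower than its 12 mm high grey lid with a flat white centre. Third in the stack, on the wide jar. Sturdy, 30 to 250 g. Loose, upright; origin at the centre of its underside, z up; x and y are square to its sides
- slim_vial: Closed specimen pot, round, 26 mm diameter, 44 mm high: translucent body 3 mm narrower than its 12 mm high grey lid with a flat white centre. Top of the stack, on the small square box. Sturdy, 30 to 250 g. Loose, upright; origin at the centre of its underside, z up; round, its yaw means nothing
- tub_tray: White spill tray for the square tub: shallow, open, square, 82 x 82 mm inside and 88 x 88 mm outside, rim 8 mm above the bench, floor 3 mm thick. Fixed to the bench. Origin at the centre of its underside on the bench, so the inner floor lies at z = +3 mm; x and y are square to its sides
- jar_tray: White spill tray for the wide jar: shallow, open, round, diameter 74 mm inside and diameter 80 mm outside, rim 8 mm above the bench, floor 3 mm thick. Fixed to the bench. Origin at the centre of its underside on the bench, so the inner floor lies at z = +3 mm; round, its yaw means nothing
- box_tray: White spill tray for the small square box: shallow, open, square, 56 x 56 mm inside and 62 x 62 mm outside, rim 8 mm above the bench, floor 3 mm thick. Fixed to the bench. Origin at the centre of its underside on the bench, so the inner floor lies at z = +3 mm; x and y are square to its sides
- vial_tray: White spill tray for the slim vial: shallow, open, round, diameter 46 mm inside and diameter 52 mm outside, rim 8 mm above the bench, floor 3 mm thick. Fixed to the bench. Origin at the centre of its underside on the bench, so the inner floor lies at z = +3 mm; round, its yaw means nothing
- glass_dish: Bystander: open clear glass dish, 62 mm diameter, 14 mm high, loose on the bench among the trays; origin at the centre of its underside
- specimen_block: Bystander: brown specimen mounted on a cork disc, 48 mm diameter, 18 mm high in all, loose on the bench among the trays; origin at the centre of its underside

How it is judged:
By the outcome, as a careful person would: the job done as asked, in the order asked, and still so for the second after the job is handed in, with the robot touching nothing.
It also fails if it takes over 125 s, if anything falls off the work surface, if the arm or the gripper's body presses on something with over 40 N, if the wrist force passes 120 N, or if a joint passes its speed limit or range.

## Robot

A 7-joint arm with a two-finger parallel gripper is mounted at the origin on the work surface. World frame = base frame: x ahead of the robot, y to its left, z up, the work surface at z = 0. Lengths are in m, angles in rad, forces in N, time in s.
With the tool pointing down it reaches from about 0.4 to 0.875 m from the base axis. Payload 19.3 kg.
Tool frame: the origin (TCP) lies on the mounting face of the last link; the fingertips stand 173 mm ahead of it and the grasp point (between the pads) lies 155 mm ahead of it; z points along the fingers, y is the line along which they close (so a half turn about z gives the same grasp; the last joint's range is limited). The gripper opens to 85 mm and grips with 20 to 120 N. Pads are 22 mm wide; open, the fingers measure 114 mm over their backs; the gripper's body (76 mm by 85 mm) begins 54 mm behind the grasp point. The pads swing forward as they close: fully open they stand 13 mm farther back than shut.
Start: joints at [-1.239, 0.521, -0.036, 1.599, 0.021, 1.021, -0.113], TCP at [0.244, 0.575, 0.405] pointing down, gripper open.
Joint ranges: [-2.91, 2.91], [-0.3, 2.13], [-1.5, 1.42], [0.17, 2.43], [-1.26, 4.41], [0.16, 1.93], [-2.52, 2.52]. Speed limits (rad/s): [1.89, 1.89, 2.39, 2.39, 3.01, 3.01, 3.01].

## Interface

Orientations are given as [roll, pitch, yaw] about the fixed x, y, z axes, in that order (R = Rz(yaw) Ry(pitch) Rx(roll)).
In Python, from workcell import bot, vision gives the robot as it stands.
- The arm moves only by the shell command python3 -m creep 'ROWS' [FORCE]. ROWS is JSON, a list that holds one entry, the list of rows, each a list of 7 numbers: the opening, from -1 (shut) to 1 (fully open), then the shift along the tool's x, y, z in cm, then the turn, a rotation vector about the tool's x, y, z in rad. In form: [[[grip, tx, ty, tz, rx, ry, rz], ...]]. A call has 1 to 12 rows; each row shifts and turns the commanded pose from where the row before left it, along the tool's axes as they then stand; what a row does not reach is not made up. A row lasts 1/8 s, in which the tool goes at most 62.5 mm and 10.7 degrees, less where a joint would pass 70% of its speed; a pose out of reach is approached as far as the arm can. A call with a gripper value outside its range is refused whole. The fingers move at their own pace and stop on an object; FORCE is the grip in N (left out, the last holds). Time passes only in rows, so rows that do not move let the fingers close. It gives the time, the measured TCP pose, the force, the opening and the grip force at its end, in the units of the state.
- bot.observe(): the state, without advancing time (a new reading comes with each control period).
- vision.grab_frame(name): name is "side" or "top" or "wrist"; returns a dict with "image" (480x640x3 uint8, blue, green, red), "depth" (480x640 float32, m along the optical axis (not along the pixel's ray), 0 where there is no reading), "fovy" (degrees; the focal length in pixels is half the picture's height over the tangent of half this angle, whatever the lens; pixels are square), "cx", "cy" (the principal point, pixels), "cam_to_world" (4x4, takes a point from camera to world coordinates); the wrist camera has in their place "tool_from_camera" (4x4, takes a point from camera to tool coordinates, whose origin is the TCP and whose axes are the flange's). Camera axes: x right, y down, z forward; pixel columns grow to the right and rows downward; lengths in m; the calibration is good to about 2 mm. A picture is of the moment at which its call begins: read the wrist's pose just before it.
- bot.job_done(): hands the job in; it is judged then, once.
The state is a dict: "clock": time; "qpos": joint angles; "qd": joint speeds; "joint_efforts": joint torques, N m; "position": TCP position; "tool_rot": TCP orientation; "force": force on the tool from outside, world axes, zero at the start; "moment": the same for the moment, N m; "grip_width": finger opening in m; "finger_force": force on a finger pad.
Only numpy, scipy, OpenCV 4.12 (cv2) and the standard library are available. Lean on these libraries where they do the work, as an engineer would, in place of code of your own. Each camera call takes 0.05 s, during which the arm holds its last target. There are 200 camera calls.

## Working session

There is one attempt and no reset: what is moved stays moved. The work goes in short steps, Python scripts to look and compute and a shell command to move; the robot and the scene stay as the last step left them, time stands still between calls to the robot, and variables do not carry over. Pictures are saved under pics/ and viewed, at most 14 in all, crops included, and the job is handed in when it is done.

```bash
mkdir -p pics; ls; python3 - <<'E'
from workcell import bot, vision
import cv2,numpy as np
print({k:np.round(v,3).tolist() if not isinstance(v,dict) else v for k,v in bot.observe().items()})
for n in ("top","side"):
    f=vision.grab_frame(n); cv2.imwrite(f"pics/{n}0.png",f["image"]); np.savez(f"{n}0.npz",**f)
    print(n,f["fovy"],f["cx"],f["cy"],np.round(f["cam_to_world"],3).tolist())
E
```

```text
pics
{'clock': 0.0, 'qpos': [-1.239, 0.522, -0.036, 1.6, 0.021, 1.021, -0.113], 'qd': [0.0, 0.0, -0.001, -0.001, 0.001, 0.001, -0.0], 'joint_efforts': [0.002, -92.71, 1.98, -36.995, 0.018, 0.008, -0.0], 'position': [0.244, 0.575, 0.404], 'tool_rot': [-3.14, 0.0, 2.74], 'force': [-0.311, 0.218, -0.324], 'moment': [-0.011, -0.027, -0.014], 'finger_force': 0.0, 'grip_width': 0.085}
top 56.8083887412456 315.81469137242647 240.0397894824918 [[0.008, -0.994, 0.106, 0.452], [-1.0, -0.008, -0.007, 0.003], [0.008, -0.106, -0.994, 0.966], [0.0, 0.0, 0.0, 1.0]]
side 57.935548900629946 317.08595699627756 239.9542046894172 [[0.955, -0.209, 0.21, 0.385], [-0.297, -0.693, 0.657, -0.469], [0.008, -0.69, -0.724, 0.641], [0.0, 0.0, 0.0, 1.0]]
```

View pics/top0.png

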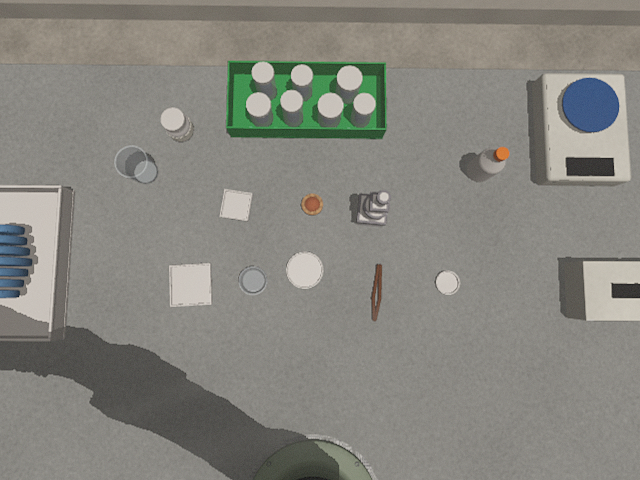

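View pics/side0.png

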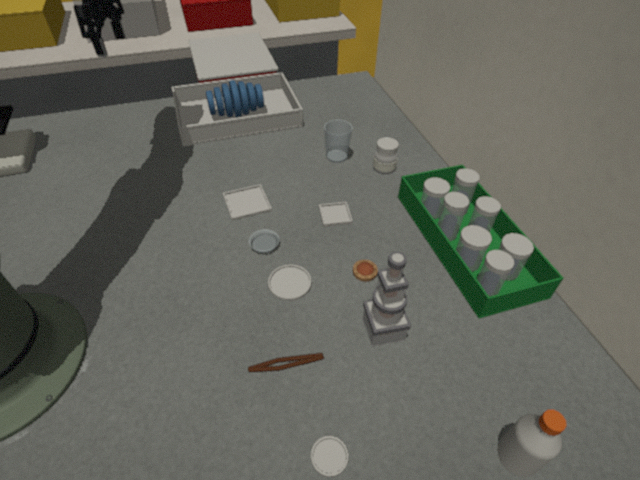

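The top view shows the stack at (372,207), the tub tray at (190,285), the box tray at (236,205), the jar tray at (305,270) and the vial tray at (447,282). The glass dish is at (252,280), the specimen at (312,204), and tweezers lie at (377,292). The stack steps are visible in both views. Next I'll measure these.

```bash
cat > h.py <<'E'
import numpy as np, cv2
def cam(f):
    F=240/np.tan(np.radians(float(f["fovy"]))/2); return F,float(f["cx"]),float(f["cy"])
def cloud(f,M=None):
    F,cx,cy=cam(f); d=f["depth"]; v,u=np.mgrid[:480,:640]
    P=np.stack([(u-cx)/F*d,(v-cy)/F*d,d],-1); M=f["cam_to_world"] if M is None else M
    W=P@M[:3,:3].T+M[:3,3]; W[d<=0]=np.nan; return W
def toplane(f,uv,z,M=None):
    F,cx,cy=cam(f); M=f["cam_to_world"] if M is None else M
    uv=np.asarray(uv,float).reshape(-1,2); r=np.c_[(uv[:,0]-cx)/F,(uv[:,1]-cy)/F,np.ones(len(uv))]@M[:3,:3].T
    return M[:3,3]+r*((z-M[2,3])/r[:,2])[:,None]
def rect(P):  # mm
    (c,s,a)=cv2.minAreaRect((P[:,:2]*1000).astype(np.float32)); return np.round(c,1),np.round(s,1),round((a+45)%90-45,1)
E
python3 - <<'E'
from h import *
f=np.load("top0.npz"); im=f["image"]; W=cloud(f)
m=(im.min(2)>175).astype(np.uint8)
for n,(u,v) in dict(tub=(190,285),box=(236,205),jar=(305,270),vial=(447,282)).items():
    w=np.zeros_like(m); w[v-32:v+32,u-32:u+32]=m[v-32:v+32,u-32:u+32]
    c=max(cv2.findContours(w,0,cv2.CHAIN_APPROX_NONE)[0],key=cv2.contourArea)
    P=toplane(f,c.reshape(-1,2),.008); print(n,rect(P),"z",np.nanmedian(W[v-5:v+5,u-5:u+5,2]))
print("bench z",np.nanmedian(W[320:350,400:450,2]))
for n in("top","side"):
    f=np.load(n+"0.npz");W=cloud(f); W=W[(abs(W[...,0]-.5)<.12)&(abs(W[...,1]+.08)<.07)]
    print(np.histogram(W[:,2],np.arange(0.02,.22,.008)))
    for h in(.05,.098,.144,.188):
        P=W[abs(W[:,2]-h)<.004]
        if len(P)>5: print(n,h,len(P),rect(P),np.round(P.mean(0),4),P[:,2].max())
for n,(u,v) in dict(dish=(252,280),spec=(312,204),tw=(376,292)).items():
    print(n,toplane(np.load("top0.npz"),(u,v),.01)*1000)
f=np.load("top0.npz"); g=np.load("side0.npz")
cv2.imwrite("pics/crop.png",np.hstack([cv2.resize(f["image"][180:235,345:400],(390,390),interpolation=2),cv2.resize(g["image"][240:350,335:435],(390,390),interpolation=2)]))
E
```

```text
tub (array([455.1, 266. ]), array([88.3, 86.3]), 4.4) z 0.0018530514604175319
box (array([630.6, 172.7]), array([60.4, 60.8]), -8.0) z 0.0022852732359613936
jar (array([488.5,  22.4]), array([77.5, 75.5]), 0.4) z 0.002114770236766539
vial (array([ 463.8, -285. ]), array([43.9, 49. ]), -7.2) z 0.0020426518538442795
bench z -0.0009737989371100819
(array([ 17,   1,  15, 192,  23,  16,  19,   4,  14, 124,  16,  22,  12,
         0,  25, 146,  13,  14,  10,   1, 101,  43,   0,   0]), array([0.02 , 0.028, 0.036, 0.044, 0.052, 0.06 , 0.068, 0.076, 0.084,
       0.092, 0.1  , 0.108, 0.116, 0.124, 0.132, 0.14 , 0.148, 0.156,
       0.164, 0.172, 0.18 , 0.188, 0.196, 0.204, 0.212]))
top 0.05 184 (array([ 600.1, -119.4]), array([61.4, 31.9]), -7.7) [ 0.5947 -0.1141  0.0492] 0.0539792361166912
top 0.098 126 (array([ 603.9, -122.1]), array([30.8, 52.4]), 0.0) [ 0.6009 -0.1154  0.0972] 0.10136744976937473
top 0.144 146 (array([ 606.7, -121.3]), array([36.7, 23.7]), -6.9) [ 0.6036 -0.1185  0.1433] 0.14739841116903052
top 0.188 135 (array([ 610.2, -122.2]), array([19.2, 24.9]), 1.0) [ 0.6107 -0.1223
[... 258 characters left out ...]
.108, 0.116, 0.124, 0.132, 0.14 , 0.148, 0.156,
       0.164, 0.172, 0.18 , 0.188, 0.196, 0.204, 0.212]))
side 0.05 304 (array([ 602.3, -118.6]), array([62.7, 36.3]), -1.4) [ 0.5944 -0.1267  0.0496] 0.05399396332405493
side 0.098 247 (array([ 601.8, -128.2]), array([23.5, 51.7]), 25.5) [ 0.602  -0.132   0.0976] 0.10196679051418989
side 0.144 225 (array([ 607., -121.]), array([24.7, 37.3]), 1.8) [ 0.6041 -0.1251  0.1435] 0.14797904692382113
side 0.188 181 (array([ 610.5, -121.7]), array([18.8, 26.5]), 0.1) [ 0.6111 -0.1235  0.1873] 0.1899590311916416
dish [[465.94212835 132.50523608  10.        ]]
spec [[632.39547971   5.29811748  10.        ]]
tw [[ 442.41155652 -133.455246     10.        ]]
```

View pics/crop.png

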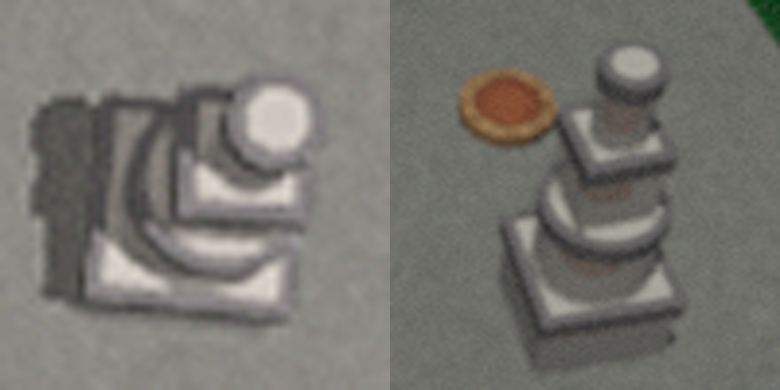

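The crop shows the stack steps clearly. The small box and the tub are turned about -7°, and the vial sits on the +x side of the stack. I'll move above the vial.

```bash
cat >> h.py <<'E'
def go(x,y,z,deg=None):
    """print tool-axis shift (cm) and turn to reach TCP world x,y,z; closing-line direction deg (mod 180)"""
    from workcell import bot; from scipy.spatial.transform import Rotation as R
    s=bot.observe(); A=R.from_euler("xyz",s["tool_rot"]); d=A.inv().apply(np.array([x,y,z])-s["position"])*100
    t=A.as_matrix(); yd=np.degrees(np.arctan2(t[1,1],t[0,1])); 
    turn=None if deg is None else -np.radians((deg-yd+90)%180-90)
    print("pos",np.round(s["position"],4),"closing",round(yd,2),"tilt",np.round(t[:2,2],4),"q",np.round(s["qpos"],2),"w",round(s["grip_width"],4),"| shift cm",np.round(d,2),"rz",turn, "F",np.round(s["force"],1))
E
python3 -c "
from h import *; go(.611,-.1225,.43,82.5)"
```

```text
pos [0.2444 0.5751 0.4042] closing 66.98 tilt [-0.0003 -0.0009] q [-1.24  0.52 -0.04  1.6   0.02  1.02 -0.11] w 0.0855 | shift cm [-61.02 -49.87  -2.53] rz -0.2709198522834248 F [-0.7 -0.5 -0.3]
```

```bash
python3 -m creep '[[[1,0,0,-0.6,0,0,-0.09],[1,0,0,-0.6,0,0,-0.09],[1,0,0,-0.6,0,0,-0.09],[1,0,0,-0.6,0,0,0],[1,0,0,0,0,0,0]]]' 40;  python3 -c "
from h import *; go(.611,-.1225,.43,82.5)"
```

```text
clock: 0.72
position: [0.2445, 0.5752, 0.4289]
tool_rot: [3.141, 0.0, 3.008]
force: [-0.8, 0.4, -0.5]
grip_width: 0.0857
finger_force: 0.0
pos [0.2445 0.5752 0.4289] closing 82.32 tilt [0.0001 0.0004] q [-1.2   0.5  -0.1   1.57  0.05  1.07  0.13] w 0.0857 | shift cm [-45.64 -64.25  -0.13] rz -0.0031605138334626645 F [-0.8  0.4 -0.5]
```

```bash
python3 -m creep '[[[1,-2.5,-3.5,0,0,0,0],[1,-2.5,-3.5,0,0,0,0],[1,-2.5,-3.5,0,0,0,0],[1,-2.5,-3.5,0,0,0,0],[1,-2.5,-3.5,0,0,0,0],[1,-2.5,-3.5,0,0,0,0],[1,-2.5,-3.5,0,0,0,0],[1,-2.5,-3.5,0,0,0,0],[1,-2.5,-3.5,0,0,0,0],[1,-2.5,-3.5,0,0,0,0],[1,-2.5,-3.5,0,0,0,0],[1,-2.5,-3.5,0,0,0,0]]]'; python3 -m creep '[[[1,-2.5,-3.5,0,0,0,0],[1,-2.5,-3.5,0,0,0,0],[1,-2.5,-3.5,0,0,0,0],[1,-2.5,-3.5,0,0,0,0],[1,-2,-3.5,0,0,0,0],[1,-1.5,-3,0,0,0,0],[1,0,-1,0,0,0,0],[1,0,0,0,0,0,0]]]'; python3 - <<'E'
from h import *; go(.611,-.1225,.43,82.5)
from workcell import bot,vision
s=bot.observe();f=vision.grab_frame("wrist");cv2.imwrite("pics/w1.png",f["image"])
print(np.round(f["tool_from_camera"],3).tolist(),f["fovy"],f["cx"],f["cy"])
np.savez("w1.npz",pos=s["position"],rot=s["tool_rot"],**f)
E
```

```text
clock: 2.22
position: [0.4871, 0.1181, 0.4286]
tool_rot: [3.142, 0.0, 3.008]
force: [0.4, -0.1, -0.3]
grip_width: 0.0858
finger_force: 0.0
clock: 3.22
position: [0.5919, -0.1115, 0.4284]
tool_rot: [3.142, -0.001, 3.008]
force: [0.1, 0.6, -0.2]
grip_width: 0.0857
finger_force: 0.0
pos [ 0.5919 -0.1115  0.4284] closing 82.36 tilt [-0.0006  0.0001] q [-0.02  0.47  0.16  1.64 -0.08  1.04  1.6 ] w 0.0857 | shift cm [-2.04 -0.83 -0.16] rz -0.002433617658907099 F [ 0.1  0.6 -0.2]
[[-0.001, -0.955, -0.296, 0.076], [1.0, -0.001, 0.0, 0.0], [-0.001, -0.296, 0.955, 0.03], [0.0, 0.0, 0.0, 1.0]] 62.930873445944776 316.70846735502954 245.5588497389101
```

View pics/w1.png

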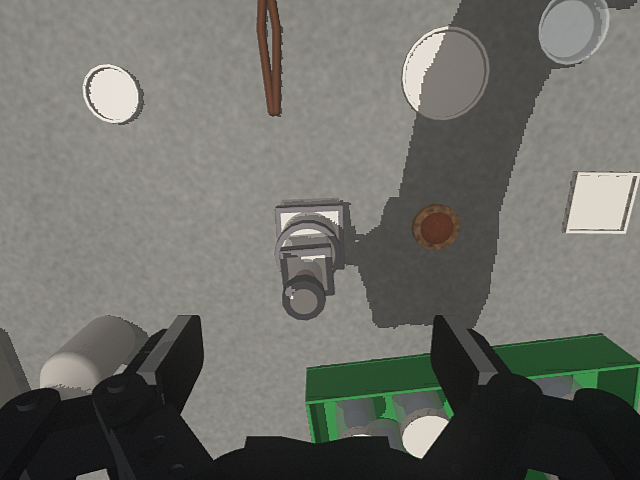

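The wrist view shows the vial lid at (304,298), with the box, jar and tub visible below it. The trays, dish and specimen are undisturbed.

```bash
cat >> h.py <<'E'
def wristM(f,pos,rot):
    from scipy.spatial.transform import Rotation as R
    T=np.eye(4);T[:3,:3]=R.from_euler("xyz",rot).as_matrix();T[:3,3]=pos; return T@f["tool_from_camera"]
def snap(tag,view=True):
    from workcell import bot,vision
    s=bot.observe();f=vision.grab_frame("wrist");M=wristM(f,s["position"],s["tool_rot"]);cv2.imwrite(f"pics/{tag}.png",f["image"]);return f,M
def layers(W,hs,c=(.605,-.12),r=.06):
    W=W[(abs(W[...,0]-c[0])<r)&(abs(W[...,1]-c[1])<r)]
    for h in hs:
        P=W[abs(W[:,2]-h)<.003]
        if len(P)>8: print(h,len(P),rect(P),"z",round(float(np.median(P[:,2])),4))
def circ(P):  # circle fit of hull, mm
    (c,r)=cv2.minEnclosingCircle((P[:,:2]*1000).astype(np.float32)); return np.round(c,1),round(2*r,1)
E
python3 - <<'E'
from h import *
f=np.load("w1.npz");M=wristM(f,f["pos"],f["rot"]);W=cloud(f,M)
layers(W,(.05,.098,.144,.188))
V=W[abs(W[...,2]-.188)<.004]; V=V[(abs(V[:,0]-.61)<.03)&(abs(V[:,1]+.12)<.03)]; print("vial",circ(V))
for n,(u,v) in dict(vial=(112,94),jar=(445,73),dish=(573,28),spec=(436,227)).items(): print(n,np.round(toplane(f,(u,v),.008,M)*1000,1))
E
```

```text
0.05 1193 (array([ 616. , -120.7]), array([62. , 62.1]), -5.6) z 0.0509
0.098 943 (array([ 609. , -120.5]), array([52.7, 41.7]), -11.3) z 0.0989
0.144 1301 (array([ 613.2, -120.9]), array([36.2, 35.9]), -3.5) z 0.1449
0.188 1412 (array([ 613.4, -122. ]), array([25.4, 25.4]), -33.2) z 0.189
vial (array([ 613.4, -122.2]), 26.2)
vial [[ 464.5 -286.1    8. ]]
jar [[487.9  21.9   8. ]]
dish [[466.1 136.3   8. ]]
spec [[633.    7.2   8. ]]
```

```bash
python3 -m creep '[[[1,-1.05,-0.4,0,0,0,0],[1,-1.05,-0.4,0,0,0,0],[1,0,0,1.5,0,0,0],[1,0,0,1.5,0,0,0],[1,0,0,1.5,0,0,0],[1,0,0,1.5,0,0,0],[1,0,0,1.5,0,0,0],[1,0,0,1.0,0,0,0],[1,0,0,0,0,0,0]]]'; python3 -c "
from h import *; go(.612,-.122,.335,84)"
```

```text
clock: 4.4
position: [0.6118, -0.1221, 0.343]
tool_rot: [-3.142, -0.001, 3.01]
force: [0.4, -0.8, 0.1]
grip_width: 0.0851
finger_force: 0.0
pos [ 0.6118 -0.1221  0.343 ] closing 82.45 tilt [-0.0011  0.0001] q [ 0.01  0.59  0.14  1.67 -0.1   0.89  1.63] w 0.0851 | shift cm [-0.01  0.01  0.8 ] rz -0.027122655429140267 F [ 0.4 -0.8  0.1]
```

```bash
python3 -m creep '[[[1,0,0,0.8,0,0,0],[1,0,0,0,0,0,0],[-0.3,0,0,0,0,0,0],[-0.3,0,0,0,0,0,0],[-0.3,0,0,0,0,0,0],[-1,0,0,0,0,0,0],[-1,0,0,0,0,0,0],[-1,0,0,0,0,0,0],[-1,0,0,0,0,0,0],[-1,0,0,0,0,0,0]]]' 40; python3 -m creep '[[[-1,0,0,-0.4,0,0,0],[-1,0,0,-0.8,0,0,0],[-1,0,0,-1,0,0,0],[-1,0,0,-1,0,0,0],[-1,0,0,-1,0,0,0],[-1,0,0,-1,0,0,0],[-1,0,0,-1,0,0,0],[-1,0,0,0,0,0,0]]]'; python3 - <<'E'
from h import *; go(.464,-.286,.405)
f,M=snap("w2"); W=cloud(f,M); layers(W,(.05,.098,.144,.188))
E
```

```text
clock: 5.65
position: [0.612, -0.1222, 0.3359]
tool_rot: [-3.142, 0.0, 3.01]
force: [-1.5, 0.5, 5.5]
grip_width: 0.0247
finger_force: 39.1
clock: 6.65
position: [0.6121, -0.1222, 0.3985]
tool_rot: [3.142, 0.001, 3.01]
force: [-0.4, -0.6, -0.8]
grip_width: 0.0244
finger_force: 39.2
pos [ 0.6121 -0.1222  0.3985] closing 82.45 tilt [ 0.0012 -0.0001] q [-0.    0.53  0.15  1.62 -0.09  1.    1.62] w 0.0244 | shift cm [ 12.53 -18.19  -0.66] rz None F [-0.4 -0.6 -0.8]
0.05 1392 (array([ 616.1, -120.9]), array([61.8, 62. ]), -5.6) z 0.051
0.098 1102 (array([ 609.3, -121.7]), array([53.2, 42. ]), -0.8) z 0.0989
0.144 3289 (array([ 613.6, -121. ]), array([36.2, 36.6]), -2.9) z 0.1451
```

View pics/w2.png

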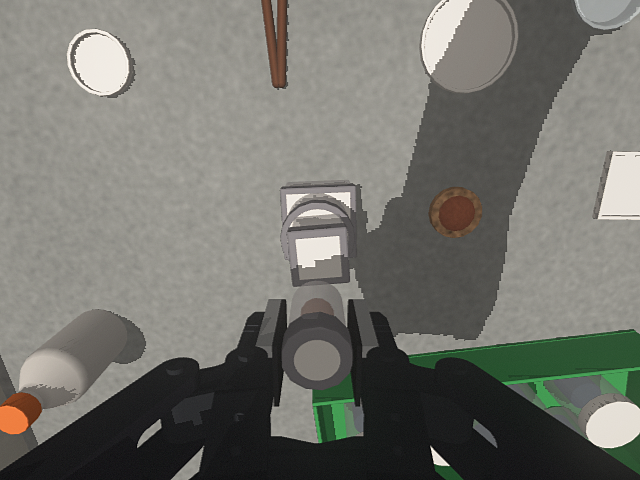

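The vial is gripped upright and the rest of the stack has not shifted. I'll carry it to the vial tray.

```bash
python3 -m creep '[[[-1,1.25,-1.8,0,0,0,0],[-1,1.25,-1.8,0,0,0,0],[-1,1.25,-1.8,0,0,0,0],[-1,1.25,-1.8,0,0,0,0],[-1,1.25,-1.8,1,0,0,0],[-1,1.25,-1.8,1.5,0,0,0],[-1,1.25,-1.8,2,0,0,0],[-1,1.25,-1.8,2,0,0,0],[-1,1.25,-1.8,2,0,0,0],[-1,1.25,-1.8,2,0,0,0],[-1,0,0,2,0,0,0],[-1,0,0,0,0,0,0]]]'; python3 -m creep '[[[-1,0,0,2,0,0,0],[-1,0,0,2,0,0,0],[-1,0,0,1,0,0,0],[-1,0,0,0.5,0,0,0],[-1,0,0,0,0,0,0]]]'; python3 - <<'E'
from h import *; go(.464,-.2855,.195)
f,M=snap("w3")
E
```

```text
clock: 8.2
position: [0.4633, -0.2844, 0.2713]
tool_rot: [3.141, -0.003, 3.009]
force: [0.9, -0.1, -0.0]
grip_width: 0.0245
finger_force: 39.3
clock: 8.82
position: [0.4644, -0.2842, 0.218]
tool_rot: [-3.141, 0.0, 3.01]
force: [0.5, 0.6, -0.3]
grip_width: 0.0245
finger_force: 39.3
pos [ 0.4644 -0.2842  0.218 ] closing 82.45 tilt [ 0.0002 -0.0001] q [ 0.36  0.68  0.11  1.95 -0.14  0.53  2.01] w 0.0245 | shift cm [ 0.03 -0.13  2.3 ] rz None F [ 0.5  0.6 -0.3]
```

View pics/w3.png

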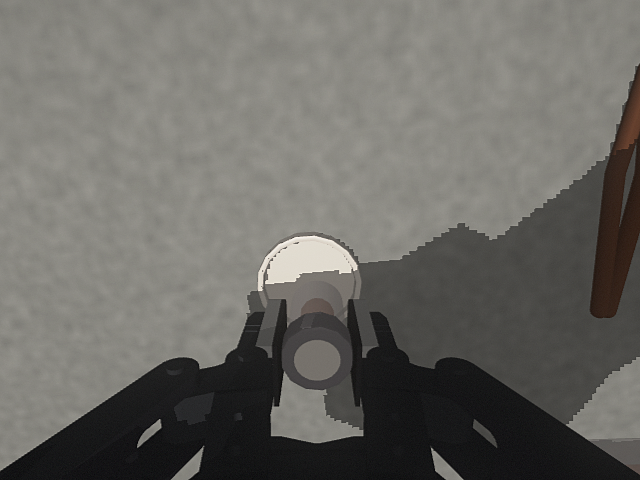

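The vial is over the tray (tray centred at u≈309, vial at 317), so it needs about 1 mm along tool -y. I'll lower it slowly.

```bash
python3 -m creep '[[[-1,0,-0.15,0.6,0,0,0],[-1,0,0,0.6,0,0,0],[-1,0,0,0.6,0,0,0],[-1,0,0,0.2,0,0,0],[-1,0,0,0.1,0,0,0],[-1,0,0,0.1,0,0,0],[-1,0,0,0,0,0,0],[-1,0,0,0,0,0,0]]]'; python3 -c "
from h import *; go(.464,-.2855,.195)"
```

```text
clock: 9.88
position: [0.4642, -0.2857, 0.1958]
tool_rot: [-3.142, 0.0, 3.01]
force: [0.7, -0.4, -0.1]
grip_width: 0.0248
finger_force: 39.3
pos [ 0.4642 -0.2857  0.1958] closing 82.45 tilt [ 0.0001 -0.0001] q [ 0.37  0.72  0.1   1.95 -0.15  0.48  2.02] w 0.0248 | shift cm [0.02 0.01 0.08] rz None F [ 0.7 -0.4 -0.1]
```

```bash
python3 -m creep '[[[-1,0,0,0.05,0,0,0],[-1,0,0,0.05,0,0,0],[-1,0,0,0,0,0,0]]]'; python3 -m creep '[[[-1,0,0,0.05,0,0,0],[-1,0,0,0,0,0,0]]]';
```

```text
clock: 10.25
position: [0.4643, -0.2857, 0.195]
tool_rot: [-3.142, 0.0, 3.01]
force: [-0.9, 0.6, 5.0]
grip_width: 0.0248
finger_force: 39.7
clock: 10.5
position: [0.4643, -0.2857, 0.1949]
tool_rot: [-3.141, 0.001, 3.01]
force: [-3.0, 1.7, 14.4]
grip_width: 0.0245
finger_force: 40.4
```

```bash
python3 -m creep '[[[-1,0,0,-0.05,0,0,0],[-0.2,0,0,0,0,0,0],[0.2,0,0,0,0,0,0],[0.6,0,0,0,0,0,0],[0.6,0,0,0,0,0,0],[0.6,0,0,-1,0,0,0],[0.6,0,0,-2,0,0,0],[0.6,0,0,-3,0,0,0],[0.6,0,0,-3,0,0,0],[0.6,0,0,-3,0,0,0],[0.6,0,0,-3,0,0,0],[1,0,0,-3,0,0,0]]]'; python3 -m creep '[[[1,-1.1,2,-0.5,0,0,0],[1,-1.1,2,-0.5,0,0,0],[1,-1.1,2,-0.5,0,0,0],[1,-1.1,2,-0.5,0,0,0],[1,-1.1,2,-0.5,0,0,0],[1,-1.1,2,0,0,0,0],[1,-1.1,2,0,0,0,0],[1,-1.1,2,0,0,0,0],[1,-1.1,2,0,0,0,0],[1,0,0,0,0,0,0],[1,0,0,0,0,0,0]]]'; cat >> h.py <<'E'
def sq(P):  # robust square fit, mm: hull minAreaRect over points with 1% trimmed outliers by neighbour count
    from scipy.spatial import cKDTree
    X=P[:,:2]*1000; n=np.array([len(a) for a in cKDTree(X).query_ball_point(X,2)]); X=X[n>np.median(n)*.3]
    return rect(X/1000)
E
python3 - <<'E'
from h import *; go(.613,-.121,.395)
f,M=snap("w4"); W=cloud(f,M); layers(W,(.05,.098,.144))
Q=W[(abs(W[...,0]-.61)<.04)&(abs(W[...,1]+.12)<.04)&(abs(W[...,2]-.1445)<.004)]; print(sq(Q))
from workcell import vision
f=vision.grab_frame("top");W=cloud(f)
V=W[(abs(W[...,0]-.464)<.03)&(abs(W[...,1]+.286)<.03)&(W[...,2]>.03)];print("vial placed",V.mean(0),V[:,2].max(),circ(V[V[:,2]>.042]))
layers(W,(.05,.098,.144))
E
```

```text
clock: 12.0
position: [0.4639, -0.2856, 0.3765]
tool_rot: [-3.141, 0.001, 3.01]
force: [-0.0, -0.1, -0.5]
grip_width: 0.0839
finger_force: 0.0
clock: 13.38
position: [0.5859, -0.1204, 0.3996]
tool_rot: [-3.141, -0.0, 3.009]
force: [-0.4, -0.1, 0.3]
grip_width: 0.0856
finger_force: 0.0
pos [ 0.5859 -0.1204  0.3996] closing 82.43 tilt [-0.0005 -0.0004] q [ 0.    0.49  0.15  1.69 -0.08  0.97  1.62] w 0.0856 | shift cm [-2.69  0.3   0.46] rz None F [-0.4 -0.1  0.3]
0.05 1334 (array([ 615.6, -120.7]), array([62.2, 61.5]), -5.7) z 0.051
0.098 1126 (array([ 609. , -121.4]), array([52.9, 41.9]), -4.4) z 0.0988
0.144 3075 (array([ 613.2, -121. ]), array([36.1, 36.9]), -2.9) z 0.145
(array([ 613.1, -121. ]), array([36.1, 36.8]), -3.2)<stdin>:6: RuntimeWarning: Mean of empty slice.
  ret = um.true_divide(
Traceback (most recent call last):
ValueError: zero-size array to reduction operation maximum which has no identity
```

View pics/w4.png

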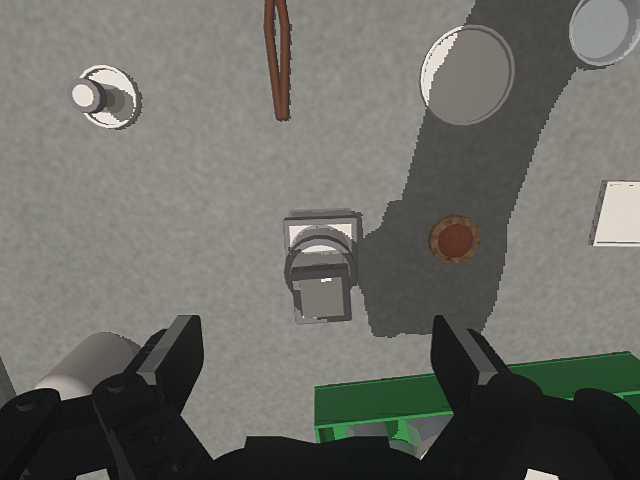

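The vial stands upright in its tray at (105,97). The box lid at (322,297) is at yaw ≈ -3°. I'll grasp the box next.

```bash
python3 -m creep '[[[1,0,0,0,0,0,-0.08],[1,-1.3,0,0,0,0,0],[1,-1.36,0.08,0,0,0,0],[1,0,0,2,0,0,0],[1,0,0,2,0,0,0],[1,0,0,2,0,0,0],[1,0,0,2,0,0,0],[1,0,0,1,0,0,0],[1,0,0,0,0,0,0]]]'; python3 -c "
from h import *; go(.6128,-.121,.289,87)"
```

```text
clock: 14.6
position: [0.6129, -0.1208, 0.3092]
tool_rot: [-3.142, -0.001, 3.089]
force: [-0.1, 0.0, 0.6]
grip_width: 0.0849
finger_force: 0.0
pos [ 0.6129 -0.1208  0.3092] closing 87.0 tilt [-0.001 -0.   ] q [ 0.03  0.63  0.11  1.69 -0.09  0.83  1.69] w 0.0849 | shift cm [ 0.   -0.02  2.02] rz -5.750400583193435e-05 F [-0.1  0.   0.6]
```

```bash
python3 -m creep '[[[1,0,0,1.2,0,0,0],[1,0,0,0.8,0,0,0],[0.2,0,0,0,0,0,0],[0.1,0,0,0,0,0,0],[0,0,0,0,0,0,0],[-0.1,0,0,0,0,0,0],[-1,0,0,0,0,0,0],[-1,0,0,0,0,0,0],[-1,0,0,0,0,0,0],[-1,0,0,0,0,0,0]]]' 40; python3 -m creep '[[[-1,0,0,-0.4,0,0,0],[-1,0,0,-0.8,0,0,0],[-1,0,0,-1.5,0,0,0],[-1,0,0,-1.5,0,0,0],[-1,0,0,-1.5,0,0,0],[-1,0,0,-1.5,0,0,0],[-1,0,0,-1.5,0,0,0],[-1,0,0,0,0,0,0]]]'; python3 - <<'E'
from h import *; go(.6306,.1725,.38,82)
f,M=snap("w5"); W=cloud(f,M); layers(W,(.05,.098))
m=(f["image"].min(2)>100).astype(np.uint8); 
E
```

```text
clock: 15.85
position: [0.6127, -0.1209, 0.29]
tool_rot: [-3.141, 0.0, 3.09]
force: [-1.4, -0.1, 5.2]
grip_width: 0.0351
finger_force: 40.1
clock: 16.85
position: [0.6128, -0.1209, 0.378]
tool_rot: [-3.141, 0.002, 3.09]
force: [-0.2, 0.5, -1.3]
grip_width: 0.0352
finger_force: 40.0
pos [ 0.6128 -0.1209  0.378 ] closing 87.03 tilt [ 0.0019 -0.0002] q [ 0.02  0.55  0.12  1.63 -0.08  0.96  1.69] w 0.0352 | shift cm [-0.26 29.39 -0.2 ] rz 0.08776881655124867 F [-0.2  0.5 -1.3]
0.05 1528 (array([ 616.1, -120.6]), array([61.9, 62.1]), -5.5) z 0.051
0.098 4271 (array([ 610. , -121.8]), array([52.9, 43.6]), -2.7) z 0.0992
```

View pics/w5.png

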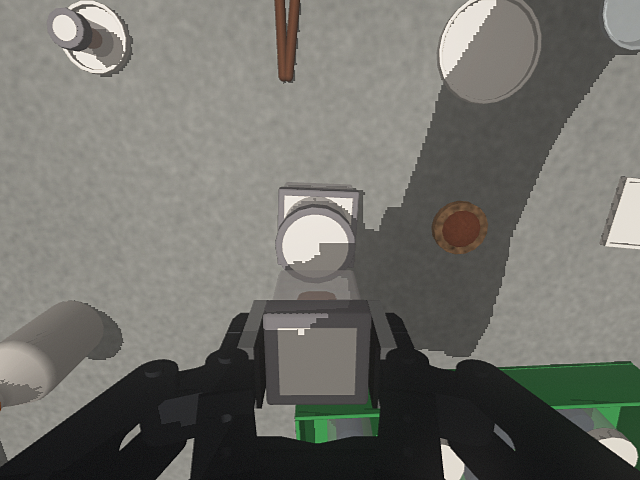

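The box is gripped square, and the jar at (315,243) and tub have not moved. I'll take the box to its tray.

```bash
python3 -m creep '[[[-1,0,0,0,0,0,0.044],[-1,0,0,0,0,0,0.043],[-1,0.23,2.93,0,0,0,0],[-1,0.23,2.93,0,0,0,0],[-1,0.23,2.93,0,0,0,0],[-1,0.23,2.93,0,0,0,0],[-1,0.23,2.93,0,0,0,0],[-1,0.23,2.93,0,0,0,0],[-1,0.23,2.93,1,0,0,0],[-1,0.23,2.93,1,0,0,0],[-1,0.23,2.93,1,0,0,0],[-1,0.23,2.93,1,0,0,0]]]';python3 -m creep '[[[-1,0,0,2,0,0,0],[-1,0,0,2,0,0,0],[-1,0,0,2,0,0,0],[-1,0,0,2,0,0,0],[-1,0,0,1,0,0,0],[-1,0,0,0,0,0,0]]]'; python3 - <<'E'
from h import *; go(.6306,.1725,.195,82)
f,M=snap("w6"); np.savez("w6.npz",M=M,**f)
E
```

```text
clock: 18.4
position: [0.6302, 0.1735, 0.3359]
tool_rot: [-3.141, -0.001, 3.002]
force: [0.3, -0.6, -0.6]
grip_width: 0.0353
finger_force: 40.1
clock: 19.15
position: [0.6303, 0.1724, 0.246]
tool_rot: [-3.141, -0.001, 3.003]
force: [-0.3, 0.1, -0.5]
grip_width: 0.0354
finger_force: 40.1
pos [0.6303 0.1724 0.246 ] closing 82.04 tilt [-0.001  -0.0004] q [-0.42  0.76  0.1   1.64 -0.1   0.75  1.15] w 0.0354 | shift cm [-0.04  0.02  5.1 ] rz 0.0006204055175720205 F [-0.3  0.1 -0.5]
```

View pics/w6.png

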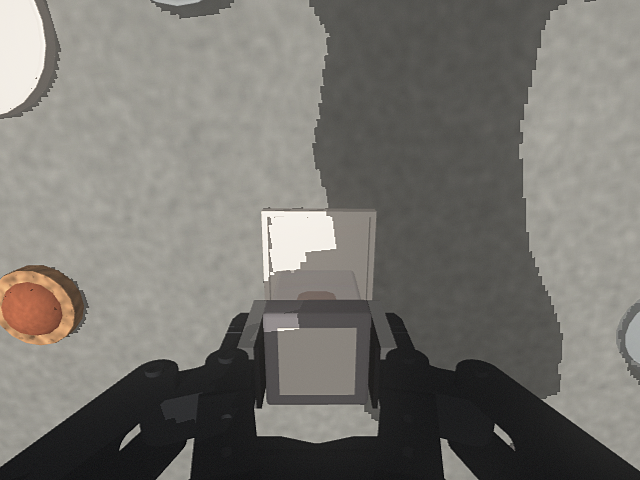

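The tray's far edge runs from (263,209) to (376,210), parallel to the box. I'll check the offset numerically.

```bash
python3 - <<'E'
from h import *
f=np.load("w6.npz"); P=toplane(f,[(263,209),(376,210)],.008,f["M"]); print(P*1000)
d=P[1]-P[0]; n=np.array([-d[1],d[0]])/np.hypot(*d[:2]); a=np.degrees(np.arctan2(d[1],d[0])); L=np.hypot(*d[:2])*1000
m=P.mean(0)[:2]*1000; print(a,L,m-31*n, m+31*n)
E
```

```text
[[594.33299557 148.42486206   8.        ]
 [603.39928652 208.81995364   8.        ]]
81.4627146079376 61.07179969918262 [629.52264451 174.02036532] [568.20963758 183.22445037]
```

```bash
python3 -m creep '[[[-1,0,0.06,1.2,0,0,0],[-1,0,0,1.2,0,0,0],[-1,0,0,1.2,0,0,0],[-1,0,0,0.8,0,0,0],[-1,0,0,0.4,0,0,0],[-1,0,0,0.1,0,0,0],[-1,0,0,0.1,0,0,0],[-1,0,0,0,0,0,0]]]'; python3 -m creep '[[[-1,0,0,0.05,0,0,0],[-1,0,0,0,0,0,0]]]'
```

```text
clock: 20.2
position: [0.6305, 0.1732, 0.1969]
tool_rot: [3.141, 0.0, 3.003]
force: [-0.9, -0.2, -0.6]
grip_width: 0.0351
finger_force: 40.1
clock: 20.45
position: [0.6305, 0.1732, 0.1963]
tool_rot: [3.141, 0.0, 3.003]
force: [-0.6, 0.4, -0.4]
grip_width: 0.0353
finger_force: 40.1
```

```bash
python3 -m creep '[[[-1,0,0,0.06,0,0,0],[-1,0,0,0.06,0,0,0],[-1,0,0,0,0,0,0]]]'; python3 -m creep '[[[-1,0,0,0.06,0,0,0],[-1,0,0,0,0,0,0]]]'
```

```text
clock: 20.82
position: [0.6304, 0.1732, 0.195]
tool_rot: [3.142, -0.0, 3.003]
force: [-1.0, -0.8, 1.9]
grip_width: 0.0354
finger_force: 40.3
clock: 21.08
position: [0.6305, 0.1731, 0.195]
tool_rot: [3.141, 0.0, 3.003]
force: [-3.6, -1.2, 11.3]
grip_width: 0.0351
finger_force: 41.4
```

```bash
python3 -m creep '[[[-1,0,0,-0.05,0,0,0],[0,0,0,0,0,0,0],[0.3,0,0,0,0,0,0],[0.6,0,0,0,0,0,0],[0.6,0,0,0,0,0,0],[0.6,0,0,-1,0,0,0],[0.6,0,0,-2,0,0,0],[0.6,0,0,-3,0,0,0],[0.6,0,0,-3,0,0,0],[0.6,0,0,-3,0,0,0],[0.6,0,0,-3,0,0,0],[1,0,0,-2.5,0,0,0]]]'; python3 -m creep '[[[1,0,-3,0,0,0,0],[1,0,-3,0,0,0,0],[1,0,-3,0,0,0,0],[1,0,-3,0,0,0,0],[1,0,-3,0,0,0,0],[1,0,-3,0,0,0,0],[1,0,-3,0,0,0,0],[1,0,-3,0,0,0,0],[1,0.2,-3,0,0,0,0],[1,0.2,-2.6,0,0,0,0],[1,0,0,0,0,0,0],[1,0,0,0,0,0,0]]]'; python3 - <<'E'
from h import *; go(.61,-.121,.25,84.4)
f,M=snap("w7"); W=cloud(f,M); layers(W,(.05,.098))
Q=W[(abs(W[...,0]-.61)<.05)&(abs(W[...,1]+.12)<.05)&(abs(W[...,2]-.099)<.004)]; print(circ(Q))
Q=W[(abs(W[...,0]-.61)<.05)&(abs(W[...,1]+.12)<.05)&(abs(W[...,2]-.0505)<.003)]; print(sq(Q))
E
```

```text
clock: 22.58
position: [0.6303, 0.173, 0.3729]
tool_rot: [3.141, 0.002, 3.003]
force: [-0.2, 0.5, 0.0]
grip_width: 0.0836
finger_force: 0.0
clock: 24.08
position: [0.5856, -0.1189, 0.3709]
tool_rot: [3.141, 0.001, 3.003]
force: [1.0, 0.6, 0.3]
grip_width: 0.0855
finger_force: 0.0
pos [ 0.5856 -0.1189  0.3709] closing 82.06 tilt [0.0011 0.0004] q [ 0.    0.52  0.14  1.72 -0.09  0.91  1.61] w 0.0855 | shift cm [-2.43  0.12 12.09] rz -0.04079079372174675 F [1.  0.6 0.3]
0.05 1606 (array([ 615.4, -120.9]), array([62.2, 61.5]), -6.3) z 0.051
0.098 4640 (array([ 614.7, -121.9]), array([53. , 53.1]), 0.5) z 0.0992
(array([ 614.6, -121.9]), 54.0)
(array([ 615.4, -120.9]), array([62.2, 61.5]), -6.4)
```

View pics/w7.png

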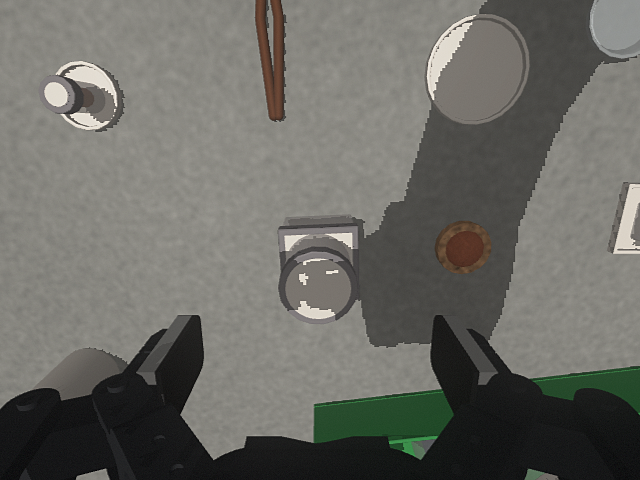

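The jar at (318,285) stands on the tub, and the vial and dish are undisturbed. I'll grasp the jar.

```bash
python3 -m creep '[[[1,-1.4,0.05,0,0,0,0],[1,-1.45,0.06,0,0,0,0],[1,0,0,2,0,0,0],[1,0,0,2,0,0,0],[1,0,0,2,0,0,0],[1,0,0,2,0,0,0],[1,0,0,2,0,0,0],[1,0,0,1,0,0,0],[1,0,0,0,0,0,0]]]'; python3 -c "
from h import *; go(.614,-.1217,.243)"
```

```text
clock: 25.25
position: [0.6139, -0.1221, 0.2594]
tool_rot: [-3.142, -0.001, 3.003]
force: [0.5, -0.8, 0.2]
grip_width: 0.0853
finger_force: 0.0
pos [ 0.6139 -0.1221  0.2594] closing 82.06 tilt [-0.0009  0.0001] q [ 0.02  0.7   0.12  1.71 -0.11  0.73  1.63] w 0.0853 | shift cm [-0.01  0.04  1.64] rz None F [ 0.5 -0.8  0.2]
```

```bash
python3 -m creep '[[[1,0,0.04,0.8,0,0,0],[1,0,0,0.8,0,0,0],[0.5,0,0,0,0,0,0],[0.4,0,0,0,0,0,0],[0.3,0,0,0,0,0,0],[0.2,0,0,0,0,0,0],[-1,0,0,0,0,0,0],[-1,0,0,0,0,0,0],[-1,0,0,0,0,0,0],[-1,0,0,0,0,0,0]]]' 40; python3 -m creep '[[[-1,0,0,-0.4,0,0,0],[-1,0,0,-0.8,0,0,0],[-1,0,0,-1.5,0,0,0],[-1,0,0,-1.5,0,0,0],[-1,0,0,-1.5,0,0,0],[-1,0,0,-1.5,0,0,0],[-1,0,0,-1.5,0,0,0],[-1,0,0,0,0,0,0]]]'; python3 - <<'E'
from h import *; go(.4883,.0222,.25)
f,M=snap("w8"); W=cloud(f,M); layers(W,(.05,))
Q=W[(abs(W[...,0]-.61)<.05)&(abs(W[...,1]+.12)<.05)&(abs(W[...,2]-.0505)<.003)]; print(sq(Q))
E
```

```text
clock: 26.5
position: [0.614, -0.122, 0.2444]
tool_rot: [-3.142, 0.001, 3.003]
force: [-1.5, -0.7, 5.9]
grip_width: 0.0525
finger_force: 41.0
clock: 27.5
position: [0.6142, -0.122, 0.3322]
tool_rot: [3.142, 0.002, 3.003]
force: [-0.8, 0.2, -1.3]
grip_width: 0.0527
finger_force: 42.1
pos [ 0.6142 -0.122   0.3322] closing 82.04 tilt [ 0.0019 -0.0003] q [ 0.01  0.61  0.14  1.67 -0.1   0.87  1.62] w 0.0527 | shift cm [14.48 12.54  8.19] rz None F [-0.8  0.2 -1.3]
0.05 5195 (array([ 610.7, -120.3]), array([62.3, 51.6]), -6.0) z 0.0512
(array([ 610.1, -120.4]), array([62.1, 50.5]), -6.0)
```

View pics/w8.png

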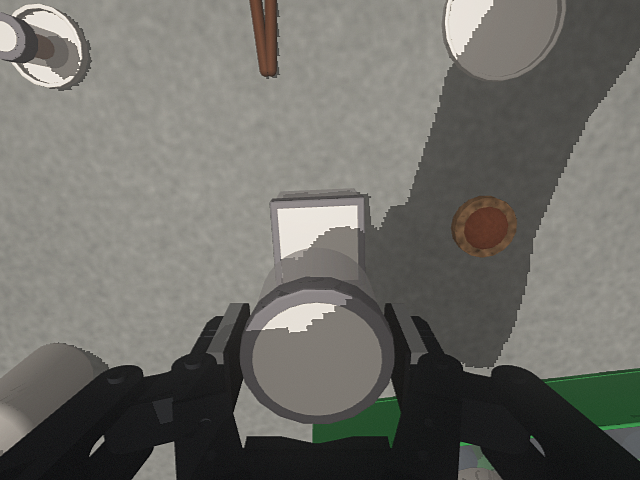

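The jar is gripped and the tub is undisturbed. I'll carry the jar to its tray.

```bash
python3 -m creep '[[[-1,1.45,1.25,0,0,0,0],[-1,1.45,1.25,0,0,0,0],[-1,1.45,1.25,0,0,0,0],[-1,1.45,1.25,0,0,0,0],[-1,1.45,1.25,0,0,0,0],[-1,1.45,1.25,0,0,0,0],[-1,1.45,1.25,0,0,0,0],[-1,1.45,1.25,1,0,0,0],[-1,1.45,1.25,1,0,0,0],[-1,1.43,1.25,1,0,0,0],[-1,0,0,1.5,0,0,0],[-1,0,0,1.5,0,0,0]]]'; python3 -m creep '[[[-1,0,0,1.5,0,0,0],[-1,0,0,1.5,0,0,0],[-1,0,0,1.5,0,0,0],[-1,0,0,1,0,0,0],[-1,0,0,1,0,0,0],[-1,0,0,0.5,0,0,0],[-1,0,0,0,0,0,0],[-1,0,0,0,0,0,0]]]'; python3 -c "
from h import *; go(.4883,.0222,.1974)"
```

```text
clock: 29.05
position: [0.488, 0.0219, 0.2702]
tool_rot: [-3.142, 0.001, 3.003]
force: [1.3, 0.7, -1.5]
grip_width: 0.0523
finger_force: 42.1
clock: 30.05
position: [0.488, 0.0219, 0.2012]
tool_rot: [3.141, 0.0, 3.003]
force: [-0.1, -0.0, -1.4]
grip_width: 0.053
finger_force: 42.1
pos [0.488  0.0219 0.2012] closing 82.04 tilt [0.0005 0.    ] q [-0.22  0.65  0.08  2.09 -0.12  0.4   1.38] w 0.053 | shift cm [-0.03  0.03  0.38] rz None F [-0.1 -0.  -1.4]
```

```bash
python3 -m creep '[[[-1,0,0,0.15,0,0,0],[-1,0,0,0.1,0,0,0],[-1,0,0,0.06,0,0,0],[-1,0,0,0.06,0,0,0],[-1,0,0,0,0,0,0]]]'; python3 -m creep '[[[-1,0,0,0.06,0,0,0],[-1,0,0,0,0,0,0]]]'
```

```text
clock: 30.68
position: [0.4878, 0.0219, 0.1974]
tool_rot: [3.142, 0.0, 3.003]
force: [-1.6, -0.2, 6.8]
grip_width: 0.0523
finger_force: 42.7
clock: 30.92
position: [0.4878, 0.0219, 0.1973]
tool_rot: [3.141, 0.0, 3.003]
force: [-5.8, 0.0, 21.5]
grip_width: 0.0525
finger_force: 43.9
```

```bash
python3 -m creep '[[[-1,0,0,-0.08,0,0,0],[0.4,0,0,0,0,0,0],[0.6,0,0,0,0,0,0],[0.8,0,0,0,0,0,0],[1,0,0,0,0,0,0],[1,0,0,0,0,0,0],[1,0,0,-1,0,0,0],[1,0,0,-2,0,0,0],[1,0,0,-3,0,0,0],[1,0,0,-3,0,0,0],[1,0,0,-3,0,0,0],[1,0,0,-2,0,0,0]]]'; python3 -m creep '[[[1,-1.16,-1.27,0,0,0,0],[1,-1.16,-1.27,0,0,0,0],[1,-1.16,-1.27,0,0,0,0],[1,-1.16,-1.27,0,0,0,0],[1,-1.16,-1.27,0,0,0,0],[1,-1.16,-1.27,0,0,0,0],[1,-1.16,-1.27,0,0,0,0],[1,-1.16,-1.27,0,0,0,0],[1,-1.16,-1.27,0,0,0,0],[1,-1.16,-1.27,0,0,0,0],[1,0,0,0,0,0,0],[1,0,0,0,0,0,0]]]'; python3 - <<'E'
from h import *
f,M=snap("w9"); W=cloud(f,M)
Q=W[(abs(W[...,0]-.61)<.05)&(abs(W[...,1]+.12)<.05)&(abs(W[...,2]-.0505)<.003)]; c,s,a=sq(Q);print(c,s,a); go(c[0]/1000,c[1]/1000,.195,90+a)
E
```

```text
clock: 32.42
position: [0.4878, 0.0219, 0.3394]
tool_rot: [3.141, 0.002, 3.003]
force: [0.7, -0.3, 0.1]
grip_width: 0.0851
finger_force: 0.0
clock: 33.92
position: [0.585, -0.1195, 0.3373]
tool_rot: [3.141, -0.0, 3.003]
force: [-0.1, -0.2, -0.6]
grip_width: 0.0856
finger_force: 0.0
[ 616.1 -120.7] [62.  62.7] -5.6
pos [ 0.585  -0.1194  0.3374] closing 82.08 tilt [-0.0002  0.0003] q [ 0.    0.56  0.15  1.75 -0.1   0.84  1.63] w 0.0856 | shift cm [-3.1   0.29 14.24] rz -0.04046267240340174 F [-0.1 -0.  -0.2]
```

View pics/w9.png

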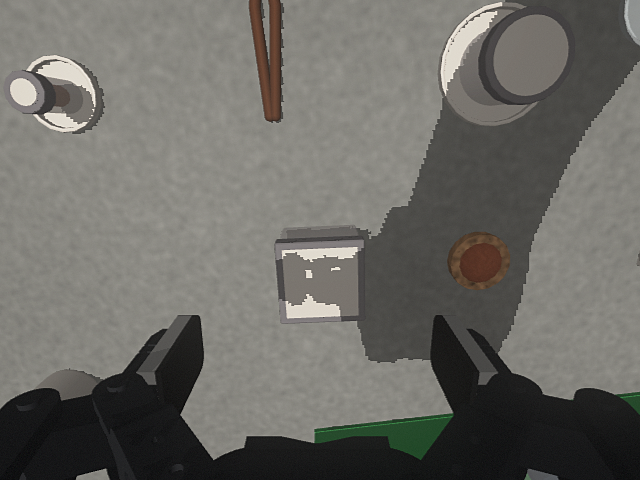

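The jar stands in its tray at (525,55) and the tub is alone at (320,281). I'll grasp the tub.

```bash
python3 -m creep '[[[1,0,0,0,0,0,-0.04],[1,-1.5,0.08,0,0,0,0],[1,-1.55,0.08,0,0,0,0],[1,0,0,2.5,0,0,0],[1,0,0,2.5,0,0,0],[1,0,0,2.5,0,0,0],[1,0,0,2.5,0,0,0],[1,0,0,2,0,0,0],[1,0,0,0.5,0,0,0],[1,0,0,0,0,0,0]]]'; python3 -c "
from h import *; go(.6155,-.1208,.195,84.3)"
```

```text
clock: 35.22
position: [0.6158, -0.1213, 0.2127]
tool_rot: [-3.142, 0.0, 3.043]
force: [0.1, 0.3, 0.6]
grip_width: 0.0856
finger_force: 0.0
pos [ 0.6158 -0.1213  0.2127] closing 84.36 tilt [ 0.0002 -0.    ] q [ 0.03  0.77  0.11  1.72 -0.12  0.65  1.67] w 0.0856 | shift cm [0.03 0.05 1.77] rz 0.0009918463024821066 F [0.1 0.3 0.6]
```

```bash
python3 -m creep '[[[1,0.03,0.05,0.9,0,0,0],[1,0,0,0.8,0,0,0],[0.6,0,0,0,0,0,0],[0.5,0,0,0,0,0,0],[0.4,0,0,0,0,0,0],[0.3,0,0,0,0,0,0],[-1,0,0,0,0,0,0],[-1,0,0,0,0,0,0],[-1,0,0,0,0,0,0],[-1,0,0,0,0,0,0]]]' 50; python3 -m creep '[[[-1,0,0,-0.4,0,0,0],[-1,0,0,-0.8,0,0,0],[-1,0,0,-1.5,0,0,0],[-1,0,0,-1.5,0,0,0],[-1,0,0,-1.5,0,0,0],[-1,0,0,-1.5,0,0,0],[-1,0,0,-1.5,0,0,0],[-1,0,0,-1.5,0,0,-0.1],[-1,0,0,-1,0,0,-0.076],[-1,0,0,0,0,0,0]]]'; python3 -c "
from h import *; go(.455,.266,.3,94.4)"
```

```text
clock: 36.48
position: [0.6155, -0.1209, 0.1959]
tool_rot: [-3.142, 0.0, 3.043]
force: [-1.5, 0.5, 6.4]
grip_width: 0.0611
finger_force: 55.2
clock: 37.72
position: [0.6156, -0.121, 0.3085]
tool_rot: [-3.141, 0.001, -3.065]
force: [-0.9, 0.0, -2.9]
grip_width: 0.0609
finger_force: 54.8
pos [ 0.6156 -0.121   0.3085] closing 94.39 tilt [ 0.0014 -0.    ] q [ 0.04  0.64  0.08  1.68 -0.07  0.83  1.8 ] w 0.0609 | shift cm [13.05 39.81  0.82] rz -0.00024204525201120382 F [-0.9  0.  -2.9]
```

```bash
python3 -m creep '[[[-1,0.9,2.8,0,0,0,0],[-1,1.1,3.35,0,0,0,0],[-1,1.1,3.35,0,0,0,0],[-1,1.1,3.35,0,0,0,0],[-1,1.1,3.35,0,0,0,0],[-1,1.1,3.35,0,0,0,0],[-1,1.1,3.35,0,0,0,0],[-1,1.1,3.35,0,0,0,0],[-1,1.1,3.35,0,0,0,0],[-1,1.1,3.35,0,0,0,0],[-1,1.1,3.35,0,0,0,0],[-1,1.1,3.35,0,0,0,0]]]'; python3 -m creep '[[[-1,0,0.2,1,0,0,0],[-1,0,0,1.5,0,0,0],[-1,0,0,1.5,0,0,0],[-1,0,0,1,0,0,0],[-1,0,0,0,0,0,0]]]'; python3 - <<'E'
from h import *; go(.455,.266,.199,94.4)
f,M=snap("w10"); np.savez("w10.npz",M=M,**f)
E
```

```text
clock: 39.22
position: [0.4546, 0.2655, 0.3072]
tool_rot: [-3.141, -0.0, -3.067]
force: [0.4, -0.3, -1.8]
grip_width: 0.0615
finger_force: 54.9
clock: 39.85
position: [0.4551, 0.266, 0.2565]
tool_rot: [-3.141, -0.001, -3.065]
force: [-0.1, 0.5, -1.6]
grip_width: 0.0614
finger_force: 54.9
pos [0.4551 0.266  0.2565] closing 94.37 tilt [-0.0012 -0.001 ] q [-0.69  0.59  0.06  1.98 -0.06  0.58  1.07] w 0.0614 | shift cm [0.   0.01 5.75] rz -0.0005139367732695799 F [-0.1  0.5 -1.6]
```

View pics/w10.png

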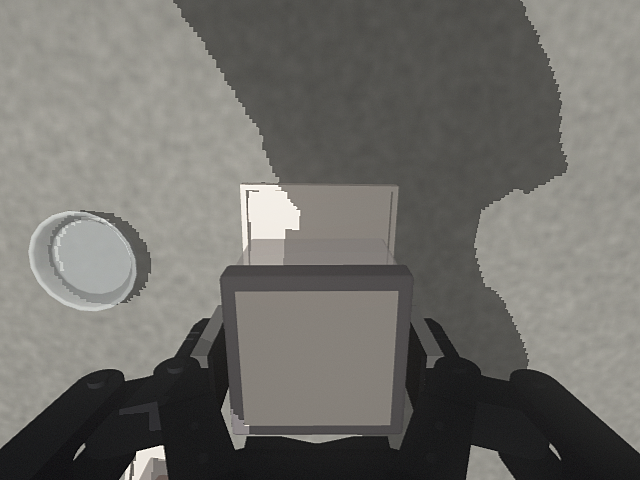

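The tray's far edge runs from (241,184) to (398,186), and the dish at (82,258) is well clear.

```bash
python3 - <<'E'
from h import *
f=np.load("w10.npz"); P=toplane(f,[(241,184.5),(398,185.5)],.008,f["M"]); print(P*1000)
d=P[1]-P[0]; n=np.array([-d[1],d[0]])/np.hypot(*d[:2]); a=np.degrees(np.arctan2(d[1],d[0])); L=np.hypot(*d[:2])*1000
m=P.mean(0)[:2]*1000; print(a,L,m-44*n)
E
python3 -m creep '[[[-1,0,0.05,1.5,0,0,0.005],[-1,0,0,1.5,0,0,0],[-1,0,0,1.2,0,0,0],[-1,0,0,0.8,0,0,0],[-1,0,0,0.4,0,0,0],[-1,0,0,0,0,0,0],[-1,0,0,0,0,0,0]]]'; python3 -c "
from h import *; go(.455,.2665,.199,94)"
```

```text
[[414.48927799 220.84522892   8.        ]
 [408.45707628 308.12422236   8.        ]]
93.9536541889475 87.487199933727 [455.36846369 267.51850515]
clock: 40.78
position: [0.4552, 0.2671, 0.2037]
tool_rot: [3.141, 0.0, -3.069]
force: [-0.1, -0.6, -3.2]
grip_width: 0.0611
finger_force: 55.0
pos [0.4552 0.2671 0.2037] closing 94.13 tilt [0.0005 0.0003] q [-0.68  0.68  0.05  1.99 -0.07  0.47  1.07] w 0.0611 | shift cm [ 0.02 -0.05  0.47] rz 0.0023398804042330684 F [-0.1 -0.6 -3.2]
```

```bash
python3 -m creep '[[[-1,0,0,0.2,0,0,0],[-1,0,0,0.15,0,0,0],[-1,0,0,0.06,0,0,0],[-1,0,0,0.06,0,0,0],[-1,0,0,0,0,0,0]]]'; python3 -m creep '[[[-1,0,0,0.05,0,0,0],[-1,0,0,0,0,0,0]]]'
```

```text
clock: 41.4
position: [0.455, 0.267, 0.1988]
tool_rot: [3.142, -0.0, -3.069]
force: [-1.8, -0.8, 3.1]
grip_width: 0.0612
finger_force: 55.4
clock: 41.65
position: [0.455, 0.267, 0.1988]
tool_rot: [3.141, 0.0, -3.07]
force: [-4.6, -2.4, 16.4]
grip_width: 0.0614
finger_force: 56.9
```

```bash
python3 -m creep '[[[-1,0,0,-0.05,0,0,0],[0.5,0,0,0,0,0,0],[0.7,0,0,0,0,0,0],[1,0,0,0,0,0,0],[1,0,0,0,0,0,0],[1,0,0,0,0,0,0],[1,0,0,-1,0,0,0],[1,0,0,-3,0,0,0],[1,0,0,-4,0,0,0],[1,0,0,-4,0,0,0],[1,0,0,-4,0,0,0],[1,0,0,-4,0,0,0]]]'; python3 -m creep '[[[1,1.3,3,0,0,0,0],[1,1.3,3,0,0,0,0],[1,1.3,3,0,0,0,0],[1,1.3,3,0,0,0,0],[1,1.3,3,0,0,0,0],[1,1.3,3,0,0,0,0],[1,1.3,3,0,0,0,0],[1,1.3,3,0,0,0,0],[1,1.3,3,0,0,0,0],[1,1.3,3,0,0,0,0],[1,0,0,0,0,0,0],[1,0,0,0,0,0,0]]]'; python3 - <<'E'
from h import *; from workcell import vision
T,S=vision.grab_frame("top"),vision.grab_frame("side"); cv2.imwrite("pics/end.png",np.hstack([cv2.resize(T["image"][170:330,140:480],(500,235)),])); 
for n,f in(("top",T),("side",S)):
    W=cloud(f)
    for k,(x,y,h) in dict(tub=(.455,.267,.053),jar=(.488,.022,.051),box=(.6305,.173,.049),vial=(.464,-.2857,.047)).items():
        P=W[(abs(W[...,0]-x)<.04)&(abs(W[...,1]-y)<.04)&(abs(W[...,2]-h)<.006)]
        A=np.c_[P[:,:2]-P[:,:2].mean(0),np.ones(len(P))]; c=np.linalg.lstsq(A,P[:,2],rcond=None)[0]
        print(n,k,len(P),rect(P),"z",np.median(P[:,2]).round(4),"slope",c[:2].round(3))
cv2.imwrite("pics/end.png",np.hstack([cv2.resize(T["image"][170:330,140:480],(480,226)),cv2.resize(S["image"][160:480,200:440],(320,427))[:226] if 0 else cv2.resize(S["image"][160:480,200:440],(170,226))]))
E
```

```text
clock: 43.15
position: [0.4548, 0.2667, 0.4008]
tool_rot: [3.141, 0.001, -3.069]
force: [-0.2, 0.2, -0.0]
grip_width: 0.0856
finger_force: 0.0
clock: 44.65
position: [0.3041, 0.5563, 0.3991]
tool_rot: [-3.141, 0.0, -3.07]
force: [0.1, -0.4, -0.6]
grip_width: 0.0855
finger_force: 0.0
top tub 927 (array([455.3, 266.8]), array([61.9, 62.6]), 4.6) z 0.0522 slope [0.004 0.   ]
top jar 525 (array([487.9,  21.6]), array([51.7, 51.6]), 0.4) z 0.0502 slope [-0.007  0.004]
top box 297 (array([630.6, 172.6]), array([35.8, 36.1]), -7.3) z 0.0481 slope [0.004 0.015]
top vial 120 (array([ 465.6, -285.1]), array([22.7, 23.5]), 0.1) z 0.046 slope [-0.065 -0.027]
side tub 593 (array([456.7, 266.6]), array([62.1, 64.3]), 3.8) z 0.0528 slope [0.001 0.022]
side jar 589 (array([489.4,  21.4]), array([52.9, 53.3]), 37.9) z 0.0508 slope [0.008 0.022]
side box 229 (array([631.7, 172.9]), array([39.3, 35.7]), -8.8) z 0.0486 slope [0.006 0.043]
side vial 333 (array([ 466. , -285.5]), array([25.4, 23.7]), -17.8) z 0.0465 slope [0.038 0.046]
```

View pics/end.png

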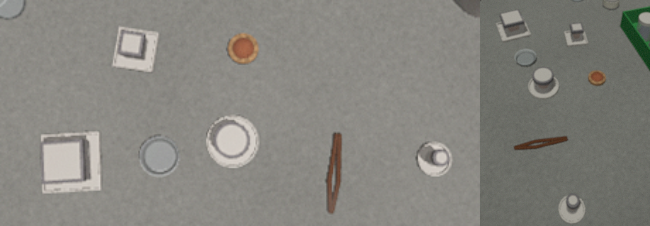

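All four pots stand flat and centred in their own trays, and the squares are aligned. The dish (160,155) and the specimen (242,48) have not moved. I'll hand in the job.

```bash
python3 -c "
from workcell import bot; print(bot.job_done())"
```

```text
the job is handed in; nothing more can be done
None
```

The stack is apart and each pot stands upright in its own tray, the square pots lined up with the tray sides to within about 1°, with the dish and specimen left in place; handed in at about 45 s of the 125 s allowed.

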